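Hold a fishing reel over the lit photo table for its listing picture

ROBOT

A 6-joint arm with a two-finger parallel gripper is mounted at the origin on the work surface. World frame = base frame: x ahead of the robot, y to its left, z up, the work surface at z = 0. Lengths are in mm, angles in rad, forces in N, time in s.
With the tool pointing down it reaches from about 400 to 925 mm from the base axis. Payload 12.5 kg.
Tool frame: the origin (TCP) lies at the centre of the arm's flange, where the gripper is bolted on; the fingertips stand 190 mm ahead of it and the grasp point (between the pads) lies env.grip_point_offset ahead of it (env.grip_point_offset is the distance from the TCP to the grasp point, in mm); z points along the fingers, x is the direction in which the jaws open and shut, and the axes are right-handed (so a half turn about z gives the same grasp; the last joint's range is limited). The gripper opens to 95 mm and grips with 3 to 60 N. Pads are 20 mm wide; open, the fingers measure 119 mm over their backs; the gripper's body (75 mm by 180 mm) begins 59 mm behind the grasp point.
Start: joints at [-1.309, 0.491, 1.559, -0, 1.092, -0.106], TCP at [224.746, -583.193, 404.761] pointing down, gripper open.
Joint ranges: [-3.1, 3.1], [-0.84, 2.19], [0.05, 2.79], [-1.13, 4.28], [0.06, 2.93], [-2.69, 2.69]. Speed limits (rad/s): [2.22, 2.22, 2.79, 3.14, 3.14, 3.14].

INTERFACE

Orientations are given as [roll, pitch, yaw] about the fixed x, y, z axes, in that order (R = Rz(yaw) Ry(pitch) Rx(roll)).
In Python, from cell import state, read_camera, camera_model, job_done, env gives the robot as it stands.
- The arm moves only by the tool arm_command, never from a script. Its argument "steps" is a list of rows, each a list of 6 numbers: the shift along the tool's x, y, z in cm, then the turn, a rotation vector about the tool's x, y, z in degrees. In form: [[dx, dy, dz, rx, ry, rz], ...]. A call has 1 to 12 rows; each row is the pose to reach, as a shift and turn from the pose commanded when the call began, along the tool's axes at that moment; what a row does not reach only later rows make up. A row lasts 1/12 s, in which the tool goes at most 41.7 mm and 7.16 degrees, less where a joint would pass 70% of its speed; a pose out of reach is approached as far as the arm can. A call with a gripper value outside its range is refused whole. "jaw" is the finger opening in cm, from 0 to 9.51, set as the call begins (left out, the last holds). The fingers move at their own pace and stop on an object; the grip force is fixed at half the most. Time passes only in rows, so rows that repeat a pose let the fingers close. It gives the time, the measured TCP pose, the force and the opening at its end, in the units of the state.
- state(): the state, without advancing time (a new reading comes with each control period).
- read_camera(name): name is "side" or "top"; returns the picture (400x640x3 uint8, red, green, blue); there is no depth.
- camera_model(name): a dict with "K" (3x3 intrinsics, pixels), "k1" (the pictures are not rectified: a ray, as slopes to the right and down, at radius r is drawn at 1 + k1 r^2 times it, then the intrinsics apply), "xyz" and "rotation" of the camera in the world. Camera axes: x right, y up, looking along -z (the intrinsics and any distortion apply to the point x, -y, -z); pixel columns grow to the right and rows downward; lengths in mm; the calibration is good to about 2 mm. A picture is of the moment at which its call begins. camera_model takes no time and is no camera call.
- job_done(): hands the job in, once; it reports no verdict.
The state is a dict: "t": time; "joints": joint angles; "qvel": joint speeds; "tau": joint torques, N m; "eef_pos": TCP position; "tcp_rot": TCP orientation; "ft_force": force on the tool from outside, world axes, zero at the start; "moment": the same for the moment, N m; "opening": opening from 0.0 (shut) to 1.0 (fully open).
Only numpy, scipy, OpenCV 4.12 (cv2) and the standard library are available. Lean on these libraries where they do the work, as an engineer would, in place of code of your own. Each camera call takes 0.05 s, during which the arm holds its last target. There are 200 camera calls.

TASK

For its listing photo, turn the photo table's dimmer to 6 on its 0 to 10 scale and let go of the dial; then lift the larger of the two spinning reels out of the stock tray by its upturned foot and, without knocking it against the photo table or phone, hold it still in the air: upright, side-on to the phone (spool along the plate's long line, either way round), centred over the cross, with about 15 mm of air under it. Finish while holding it there - do not put it down or let go - and leave everything else as it stands.

Things in the scene. Friction and masses are not known exactly. Their poses are not given: they have to be found in the camera images.
- reel: Larger spinning reel, silver and black, 150 x 69 mm, 106 high, 0.2-0.4 kg, standing foot up in one of the tray's cells. Origin: on its underside (its lowest point) below the stem; z up, x along the spool axis to the spool. Rotor, spool and bail (x 4 to 76 mm) rise to z = 70 mm; the folded crank on the +y side reaches y = 31, x = -73 mm, below z = 45 mm. It balances within 15 mm of the stem.
- reel_stem (a point): On the reel's stem, 90 mm above and right over its origin, axes as the reel's: the place to grip. The stem's flat sides are 14 mm apart in y, from z = 56 to 106 mm of the reel, 24 mm long in x (-13 to +11); the foot plate on top is 68 mm long in x, 14 mm wide, 4 mm thick, top at 106 mm. Grip across y; a firm grip (30 to 50 N) is harmless.
- tray: Cardboard stock tray, fixed, 174 (x) x 292 (y) x 55 mm high, walls and floor 4 mm, three cells side by side along y, their centres 96 mm apart, each holding one reel in any order. Origin: centre of the underside.
- phototable: Lit photo table, fixed; origin on the bench below the plate's cross. Base x -175 to 110, y +-150 mm, top z = 24. Opal plate x +-107, y +-140 mm, cross with long line (200 mm) along x. White backdrop panel 214 mm long on the +y edge, y = 143, up to z = 154. Phone on a stand off the -y edge (y -335 to -255, x +-76, up to z = 105 mm), faces +y, moves with the table. Control strip on the -x edge.
- plate_cross (a point): Centre of the cross on the plate's top surface (24 mm above the bench); axes as the photo table's.
- dimmer (a joint): Dimmer dial angle in rad: 0 at mark 0, grows clockwise seen from above, stops at 0 and 4.189 (mark 10). 11 white marks 24 degrees (0.419 rad) apart, longer at 0, 5 and 10; mark 5 points along the table's +x, from the control strip to the plate. Mark 6 is 2.513 rad. Starts between 1.0 and 2.1. Friction about 0.03 Nm; stays where it is left.
- dimmer_grip (a point): On the dial's upright axis, 40 mm above the bench, at mid height of its black grip bar; point x points along the bar to its white pointer. In the photo table's frame: x = -142, y = -85 mm. Bar 32 mm long, 10 mm thick (grip it across, along the point's y), 29 to 51 mm above the bench, on a skirt 38 mm across with its top 29 mm above the bench.
- small_reel: Bystander in the tray: a smaller spinning reel of the same make-up, 81 mm high, foot up. Leave it alone.
- casting_reel: Bystander in the tray: a low casting reel, 47 mm high. Leave it alone.
- oil_bottle: Bystander: oil bottle with a thin spout, 42 mm across, 128 mm high, standing between tray and photo table. Origin: centre of the underside.
- spare_spool: Bystander: a spare spool standing on the bench, 57 mm across, 37 mm high, between tray and photo table.
- tape_roll: Bystander: roll of clear tape lying flat, 76 mm across, 40 mm high, the farthest of the row of things standing between tray and photo table.
- grease_tin: Bystander: flat round tin, 56 mm across, 30 mm high, between tray and photo table, nearest the robot.

How it is judged (in metres and radians):
On the way, in this order (a step that is already met when the one before it is completed fails the run):
1. dimmer set to 6 and let go, the reel still in the tray (value of joint dimmer between 2.373 and 2.653 rad and contact force between the fingers and phototable below 0.1 N and distance of reel from where it was at the start of the episode below 0.03 m), for 0.2 s.
2. reel lifted clear of the tray in the gripper (height (world z) of reel above 0.065 m and contact force between reel and the fingers above 0.5 N and contact force between reel and tray below 0.05 N), for 0.2 s.
At the end, for the whole second after the job is handed in: Dimmer at 6 (within 0.14 rad). The reel hangs still in the gripper alone: stem within 15 mm of the cross, underside 5 to 30 mm above the plate, upright and spool axis along the long line (either way round) within 8 degrees, touching neither plate, backdrop nor phone (value of joint dimmer between 2.373 and 2.653 rad and horizontal distance between reel and plate_cross below 0.015 m and z of reel in the frame of plate_cross between 0.005 and 0.03 m and angle between reel's own z axis and vertical below 0.14 rad and angle between the x axis of reel and the x axis of plate_cross, either way round below 0.14 rad and contact force between reel and the fingers above 0.5 N and contact force between reel and phototable below 0.05 N and linear speed of reel below 0.02 m/s); the arm keeps its last pose, push and grip.
It fails at once if the reel knocked against the photo table or phone (contact force between reel and phototable above 2 N).
It fails at once if another reel in the tray disturbed (distance of any of small_reel, casting_reel from where it was at the start of the episode above 0.03 m).
It fails at once if a thing on the bench moved or tipped (distance of any of oil_bottle, spare_spool, tape_roll, grease_tin from where it was at the start of the episode above 0.03 m or angle between oil_bottle's own z axis and vertical above 0.5 rad).
It also fails if it takes over 66 s, if anything falls off the work surface, if the arm or the gripper's body presses on something with over 40 N, if the wrist force passes 120 N, or if a joint passes its speed limit or range.

## Working session

There is one attempt and no reset: what is moved stays moved. The work goes in short steps, Python scripts to look and compute and a tool call to move; the robot and the scene stay as the last step left them, time stands still between calls to the robot, and variables do not carry over. Pictures are saved under pics/ and viewed, about 8 in all and at most 12, crops included, and the job is handed in when it is done.

Besides the shell and the picture viewer there is one more tool, called as name(argument=value, ...), one argument or row to a line, values as JSON. arm_command: Moves the arm, as the interface text tells. Its arguments: {"type":"object","properties":{"steps":{"type":"array"},"jaw":{"type":"number"}},"required":["steps"]}

```bash
mkdir -p pics; ls
cat > h.py <<'E'
import numpy as np, cv2
from cell import state, read_camera, camera_model, job_done, env
from scipy.spatial.transform import Rotation as R
def rot(m):
    r=np.array(m['rotation'],float)
    return r if r.shape==(3,3) else R.from_euler('xyz',r).as_matrix()
def ray(m,u,v):
    K=np.array(m['K']);d=cv2.undistortPoints(np.array([[[u,v]]],float),K,np.array([m['k1'],0,0,0.]))[0,0] if 0 else None
    a=np.array([(u-K[0,2])/K[0,0],(v-K[1,2])/K[1,1]]);s=a.copy()
    for _ in range(20): s=a/(1+m['k1']*(s@s))
    return np.array(m['xyz'],float), rot(m)@np.array([s[0],-s[1],-1])
def onz(m,u,v,z):
    o,d=ray(m,u,v); return o+d*(z-o[2])/d[2]
def proj(m,p):
    c=rot(m).T@(np.array(p,float)-m['xyz']); s=np.array([c[0],-c[1]])/-c[2]
    s=s*(1+m['k1']*(s@s)); K=np.array(m['K']); return K[0,0]*s[0]+K[0,2],K[1,1]*s[1]+K[1,2]
def snap(name,fn,box=None,scale=1):
    im=read_camera(name); cv2.imwrite('pics/raw_'+fn,im[...,::-1])
    c=im if box is None else im[box[1]:box[3],box[0]:box[2]]
    cv2.imwrite('pics/'+fn,cv2.resize(c[...,::-1],None,fx=scale,fy=scale,interpolation=cv2.INTER_CUBIC)); return im
E
python3 - <<'E'
from h import *
for n in('top','side'): print(n,camera_model(n)); snap(n,n+'1.png',scale=1.25)
print(state(),env.grip_point_offset)
E
```

```text
pics
top {'K': array([[431.56809325,   0.        , 321.28099503],
       [  0.        , 431.56809325, 200.50815971],
       [  0.        ,   0.        ,   1.        ]]), 'k1': 0.001350186456625805, 'xyz': array([ 451.51995184,   13.11676868, 1258.17769065]), 'rotation': array([ 0.09127828,  0.02626229, -1.56585293])}
side {'K': array([[508.29782427,   0.        , 309.16759318],
       [  0.        , 508.29782427, 203.99808345],
       [  0.        ,   0.        ,   1.        ]]), 'k1': -0.11907140852944084, 'xyz': array([ 76.07760819, 850.73583384, 994.52592064]), 'rotation': array([ 0.80621475,  0.00519175, -2.62675245])}
{'t': 0.1, 'joints': array([-1.30859753e+00,  4.91463670e-01,  1.55937639e+00, -2.85929023e-05,
        1.09169841e+00, -1.05595165e-01]), 'qvel': array([ 0.00176146, -0.00206919, -0.00162022,  0.00191446,  0.00023983,
       -0.0020935 ]), 'tau': array([ 3.84836356e-03, -6.13620043e+01, -2.58607310e+01,  6.94210175e-02,
        4.69440117e-02, -3.05706180e-05]), 'eef_pos': array([ 224.73778956, -583.16375069,  404.24639751]), 'tcp_rot': array([-3.14151819e+00,  9.43217724e-04, -1.20298913e+00]), 'ft_force': array([-0.65876147,  0.10965928, -0.09240569]), 'moment': array([ 0.00748059, -0.0046412 , -0.0373484 ]), 'opening': 1.0000705724196137} 171.3
```

View pics/top1.png

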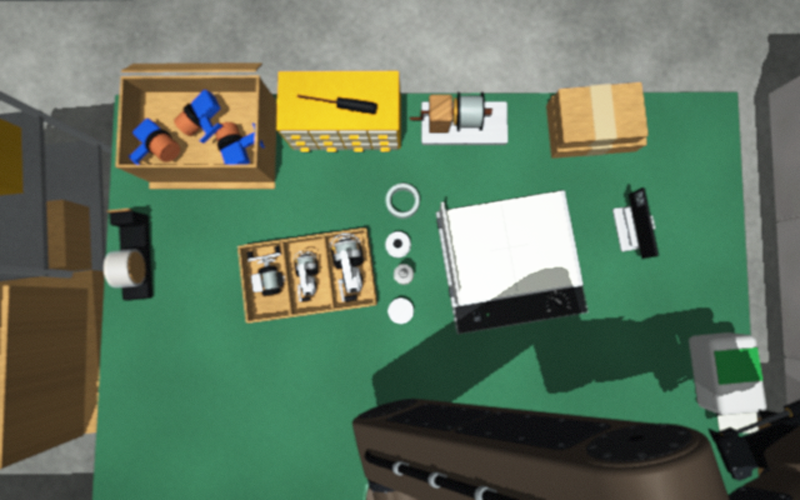

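View pics/side1.png

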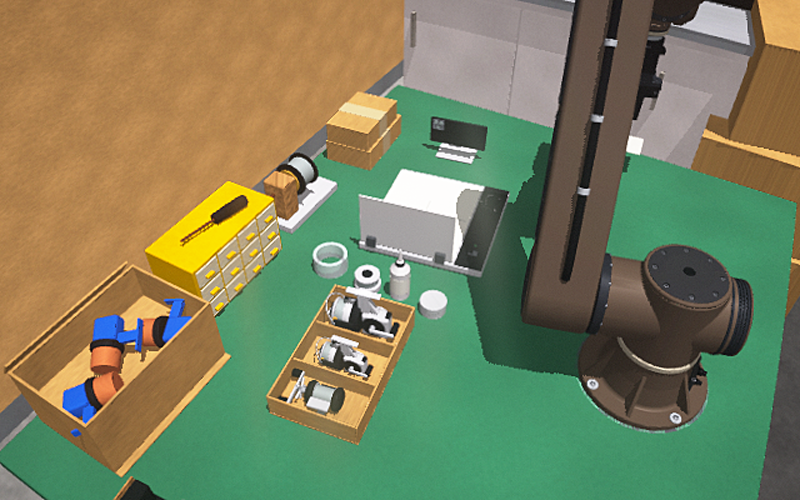

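The larger reel is in the rightmost cell in the top view, at about (345,260) in the enlarged picture. The table's control strip faces the robot and its dial is at about (562,300). Next I'll crop both.

Run:
```python
from h import *
im=cv2.imread('pics/raw_top1.png')
c=im[145:270,340:475]; c=np.clip(255*(c/255.)**0.6,0,255).astype(np.uint8)
cv2.imwrite('pics/table.png',cv2.resize(c,None,fx=4.8,fy=4.8,interpolation=cv2.INTER_CUBIC))
c=im[178:262,185:305]
cv2.imwrite('pics/tray.png',cv2.resize(c,None,fx=6,fy=6,interpolation=cv2.INTER_CUBIC))
```

```text
(no output)
```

View pics/table.png

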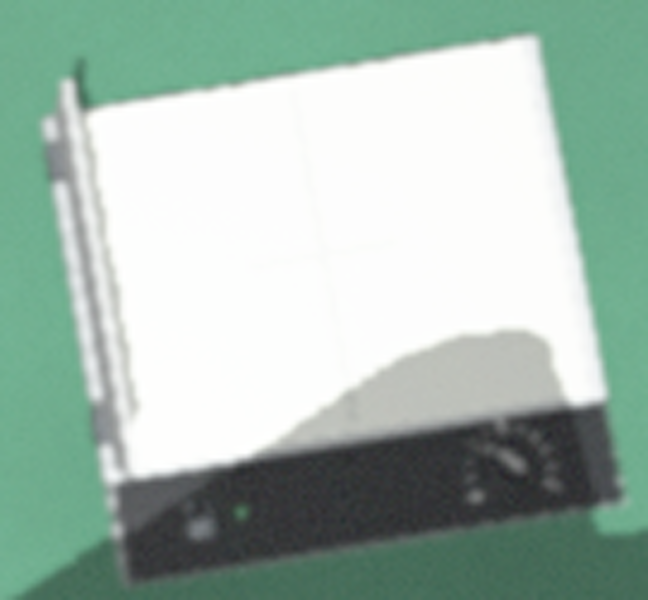

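View pics/tray.png

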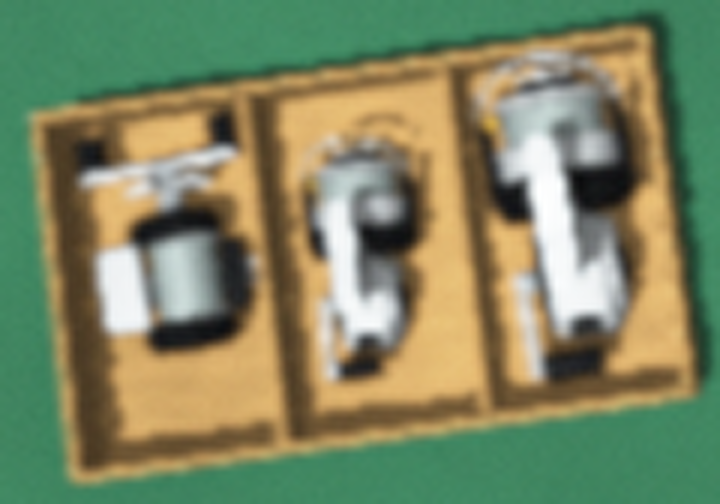

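Readings from the crops:
- **Table:** the cross is at crop (325,254). The long line runs from about (293,90) to (355,415).
- **Dial:** the marks fan around about (512,470), and the pointer is light, pointing up and to the left.
- **Reel:** its spool points up (world +x). The white foot bar runs from about (540,140) to (565,290).

```bash
cat >> h.py <<'E'
mt,ms=camera_model('top'),camera_model('side')
def tc(u,v,z): return onz(mt,340+(u+.5)/4.8-.5,145+(v+.5)/4.8-.5,z)
def rc(u,v,z): return onz(mt,185+(u+.5)/6-.5,178+(v+.5)/6-.5,z)
E
python3 - <<'E'
from h import *
np.set_printoptions(precision=1,suppress=True)
im=cv2.imread('pics/raw_top1.png')
a,b=tc(293,90,24),tc(355,415,24); print('line',a,b,np.linalg.norm(a-b),np.degrees(np.arctan2(*(a-b)[1::-1])))
for n,p in dict(bl=(128,580),br=(622,500),ptr=(538,36),pbr=(605,402),cross=(325,254)).items(): print(n,tc(*p,24))
bl,br,ptr=tc(128,580,24),tc(622,500,24),tc(538,36,24)
d=br-bl; print('yaw base',np.degrees(np.arctan2(d[0],-d[1])),np.linalg.norm(d))
d=ptr-tc(605,402,24);print('yaw plate',np.degrees(np.arctan2(d[1],d[0])),np.linalg.norm(d))
for n,p in dict(f0=(540,140),f1=(562,290)).items(): print(n,rc(*p,110))
# tray outer corners z55
c=[rc(*p,55) for p in((32,115),(655,28),(700,392),(75,480))]
print('tray',c,np.mean(c,0)); d=c[1]-c[0];print(np.degrees(np.arctan2(d[0],-d[1])),np.linalg.norm(d))
g=lambda c:np.clip(255*(c/255.)**0.6,0,255).astype(np.uint8)
r=cv2.resize(g(im[228:254,432:462]),None,fx=12,fy=12,interpolation=cv2.INTER_CUBIC)
s=cv2.imread('pics/raw_side1.png'); print('proj reel side',proj(ms,rc(551,215,110)))
s=cv2.resize(s[222:282,254:334],None,fx=5.2,fy=5.2,interpolation=cv2.INTER_CUBIC)
o=np.zeros((320,790,3),np.uint8); o[:312,:360]=r[:320]; o[:312,370:786]=s[:312]; cv2.imwrite('pics/c2.png',o)
E
```

```text
line [ 672.4 -182.1   24. ] [ 478.  -216.3   24. ] 197.47526017203612 9.975074303714242
bl [380.4 -82.   24. ]
br [ 428.9 -371.5   24. ]
ptr [ 705.2 -328.8   24. ]
pbr [ 486.3 -363.1   24. ]
cross [ 573.6 -199.9   24. ]
yaw base 9.494289122429462 293.5322673672389
yaw plate 8.901673736475493 221.6650368221944
f0 [555.1 169.  110. ]
f1 [488.2 158.2 110. ]
tray [array([571.2, 416.6,  55. ]), array([613. , 123.1,  55. ]), array([443. , 100.4,  55. ]), array([400.9, 390.8,  55. ])] [507.  257.7  55. ]
8.08990742907001 296.43723764773557
proj reel side (np.float64(290.2492571326702), np.float64(234.69182915268397))
```

View pics/c2.png

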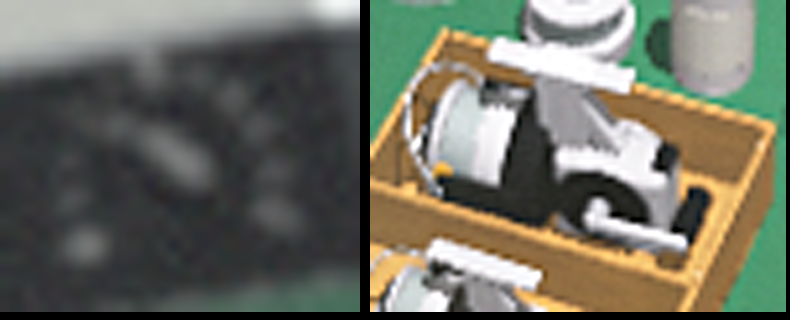

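Left half: the dial pointer stroke runs from about (115,122) to (210,185), so it points up and to the left. Right half: the foot plate shows clearly from (490,48) to (635,80).

Run:
```python
from h import *
np.set_printoptions(precision=1,suppress=True)
e=[onz(ms,254+(u-370)/5.2,222+v/5.2,110) for u,v in((492,50),(634,79))]
print('foot side',e,np.mean(e,0),np.linalg.norm(e[0]-e[1]),np.degrees(np.arctan2(*(e[0]-e[1])[1::-1])))
y=np.radians(9.5);Rz=np.array([[np.cos(y),-np.sin(y)],[np.sin(y),np.cos(y)]])
d=Rz@[-142,-85]+[574.5,-199.5]; print('dial',d)
u,v=proj(mt,[*d,51]); print('proj dial crop',(u-432+.5)*12,(v-228+.5)*12)
P=[onz(mt,432+a/12-.5,228+b/12-.5,51) for a,b in((115,122),(210,185))];print(P,np.degrees(np.arctan2(*(P[0]-P[1])[1::-1])))
# marks
for k in(0,5,10):
  a=np.radians(120-24*k)+y; u,v=proj(mt,[d[0]+25*np.cos(a),d[1]+25*np.sin(a),24]);print(k,(u-431.5)*12,(v-227.5)*12)
s=state();print(s['eef_pos'],np.degrees(s['tcp_rot']))
```

```text
foot side [array([553.3, 169.9, 110. ]), array([487.6, 153.7, 110. ])] [520.4 161.8 110. ] 67.6729493886365 13.858106282423783
dial [ 448.5 -306.8]
proj dial crop 203.31247946801705 170.35346171397305
[array([ 459.5, -286.8,   51. ]), array([ 445.1, -308.2,   51. ])] 56.19145663325314
0 91.5506386570903 237.3643702700581
5 152.83753627198917 64.84968307940585
10 273.7887539514238 207.80681973526725
[ 224.7 -583.2  404.2] [-180.     0.1  -68.9]
```

```bash
cat >> h.py <<'E'
def goto(x,y,z,yaw):
    s=state(); r=R.from_euler('xyz',s['tcp_rot']); d=r.inv().apply(np.array([x,y,z])-s['eef_pos'])/10
    rv=(r.inv()*R.from_euler('xyz',[np.pi,0,np.radians(yaw)])).as_rotvec(degrees=True)
    print('shift cm',d.round(2),'rot',rv.round(2),'rows',np.linalg.norm(d)/4.1,np.linalg.norm(rv)/7)
E
python3 -c "
from h import *
goto(447,-306.5,300,-34)"
```

```text
shift cm [-17.81 -30.69  10.44] rot [-2.000e-02  5.000e-02 -3.493e+01] rows 9.021444230113707 4.989463266607395
```

arm_command(
  steps=[
    [-4, -7, 0, 0, 0, -6],
    [-8, -14, 1, 0, 0, -12],
    [-12, -20, 4, 0, 0, -20],
    [-16, -26, 7, 0, 0, -28],
    [-17.8, -30.7, 10.4, 0, 0, -34.9],
    [-17.8, -30.7, 10.4, 0, 0, -34.9],
    [-17.8, -30.7, 10.4, 0, 0, -34.9],
    [-17.8, -30.7, 10.4, 0, 0, -34.9],
    [-17.8, -30.7, 10.4, 0, 0, -34.9],
    [-17.8, -30.7, 10.4, 0, 0, -34.9],
    [-17.8, -30.7, 10.4, 0, 0, -34.9],
    [-17.8, -30.7, 10.4, 0, 0, -34.9],
  ],
  jaw=5,
)

```text
t: 1.1
eef_pos: [447.3, -306.9, 300.7]
tcp_rot: [3.141, 0.0, -0.593]
ft_force: [0.6, -0.4, -0.4]
opening: 0.524
```

```bash
python3 -c "
from h import *
snap('side','s2.png',(300,90,460,230),4)
goto(447,-306.5,223,-34);print(state()['eef_pos'])
print([proj(ms,p) for p in ([447,-306.5,51],[447,-306.5,110])])
"
```

```text
shift cm [-0.05 -0.08  7.8 ] rot [ 0.01 -0.03 -0.05] rows 1.903165595263807 0.00889430631993825
[ 446.93543204 -307.37223202  301.02488755]
[(np.float64(393.52909525556316), np.float64(155.87271956011497)), (np.float64(395.6792536897683), np.float64(139.94379289220583))]
```

View pics/s2.png

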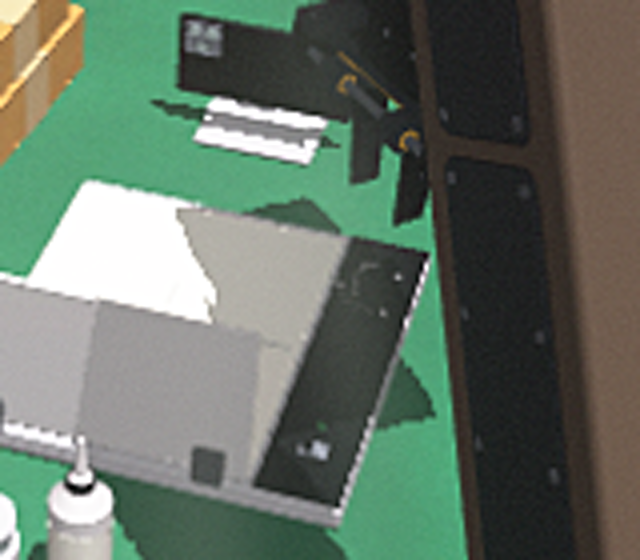

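The fingertip midpoint is at raw (396,140), which matches the projected tip point of (395.7,139.9). I'll descend and close on the bar.

arm_command(
  steps=[
    [0, -0.1, 2, 0, 0, 0],
    [0, -0.1, 4, 0, 0, 0],
    [0, -0.1, 6, 0, 0, 0],
    [0, -0.1, 7, 0, 0, 0],
    [0, -0.1, 7.7, 0, 0, 0],
    [0, -0.1, 7.7, 0, 0, 0],
    [0, -0.1, 7.7, 0, 0, 0],
    [0, -0.1, 7.7, 0, 0, 0],
  ],
)

```text
t: 1.82
eef_pos: [447.9, -306.3, 224.7]
tcp_rot: [3.141, -0.001, -0.594]
ft_force: [0.8, -0.6, -0.4]
opening: 0.527
```

arm_command(
  steps=[
    [0, 0, 0, 0, 0, 0],
    [0, 0, 0, 0, 0, 0],
    [0, 0, 0, 0, 0, 0],
    [0, 0, 0, 0, 0, 0],
    [0, 0, 0, 0, 0, 0],
    [0, 0, 0, 0, 0, 0],
    [0, 0, 0, 0, 0, 0],
    [0, 0, 0, 0, 0, 0],
  ],
  jaw=0,
)

```text
t: 2.48
eef_pos: [448.2, -306.0, 223.9]
tcp_rot: [-3.142, -0.002, -0.594]
ft_force: [5.2, 0.0, -0.6]
opening: 0.104
```

arm_command(
  steps=[
    [0, 0, 0, 0, 0, 5],
    [0, 0, 0, 0, 0, 10],
    [0, 0, 0, 0, 0, 15],
    [0, 0, 0, 0, 0, 20],
    [0, 0, 0, 0, 0, 25],
    [0, 0, 0, 0, 0, 30],
    [0, 0, 0, 0, 0, 35],
  ],
)

```text
t: 3.07
eef_pos: [448.6, -306.6, 223.9]
tcp_rot: [-3.14, -0.004, -1.209]
ft_force: [7.0, -4.7, -5.0]
opening: 0.103
```

arm_command(
  steps=[
    [0, 0, 0, 0, 0, 5],
    [0, 0, 0, 0, 0, 10],
    [0, 0, 0, 0, 0, 15],
    [0, 0, 0, 0, 0, 20],
    [0, 0, 0, 0, 0, 25],
    [0, 0, 0, 0, 0, 30],
    [0, 0, 0, 0, 0, 34],
    [0, 0, 0, 0, 0, 35.5],
    [0, 0, 0, 0, 0, 35.5],
    [0, 0, 0, 0, 0, 35.5],
    [0, 0, 0, 0, 0, 35.5],
  ],
)

```text
t: 3.98
eef_pos: [448.5, -307.4, 223.9]
tcp_rot: [-3.137, -0.003, -1.824]
ft_force: [5.0, -10.8, -7.3]
opening: 0.105
```

arm_command(
  steps=[
    [0, 0, 0, 0, 0, 0],
    [0, 0, 0, 0, 0, 0],
    [0, 0, 0, 0, 0, 0],
    [0, 0, 0, 0, 0, 0],
    [0, 0, 0, 0, 0, 0],
    [0, 0, 0, 0, 0, 0],
  ],
  jaw=5,
)

```text
t: 4.48
eef_pos: [447.7, -305.8, 223.7]
tcp_rot: [3.141, 0.0, -1.824]
ft_force: [0.5, 0.1, 0.1]
opening: 0.468
```

arm_command(
  steps=[
    [0, 0, -3, 0, 0, 0],
    [0, 0, -7, 0, 0, 0],
    [0, 0, -11, 0, 0, 0],
    [0, 0, -15, 0, 0, 0],
    [0, 0, -19, 0, 0, 0],
    [0, 0, -21, 0, 0, 0],
    [0, 0, -21, 0, 0, 0],
    [0, 0, -21, 0, 0, 0],
  ],
)

```text
t: 5.15
eef_pos: [447.5, -305.6, 434.6]
tcp_rot: [-3.14, -0.001, -1.824]
ft_force: [-0.2, -0.0, -0.5]
opening: 0.526
```

```bash
python3 -c "
from h import *
snap('side','s3.png',(355,130,420,180),9)
print(state()['eef_pos'])
for z in(420,):goto(521,163,z,-79)
for k in (0,5,10):
  y=np.radians(9.5); a=np.radians(120-24*k)+y; print(k,[ (q-o)*9 for q,o in zip(proj(ms,[447+25*np.cos(a),-306.5+25*np.sin(a),24]),(355,130))])
print([[(q-o)*9 for q,o in zip(proj(ms,[447+r*np.cos(np.radians(-14.5)),-306.5+r*np.sin(np.radians(-14.5)),51]),(355,130))] for r in(-16,16)])
"
```

```text
[ 447.53307689 -305.62606355  433.27550216]
shift cm [-47.21   4.64   1.34] rot [ 2.000e-02  1.000e-02 -2.552e+01] rows 11.574038498025367 3.6460405096988575
0 [np.float64(360.09146795973334), np.float64(342.99162089504557)]
5 [np.float64(265.7906640390996), np.float64(280.0338460692093)]
10 [np.float64(388.70754210383063), np.float64(265.93122734134465)]
[[np.float64(385.51794528814094), np.float64(253.81883676413304)], [np.float64(308.38217703941075), np.float64(212.11252071738676)]]
```

View pics/s3.png

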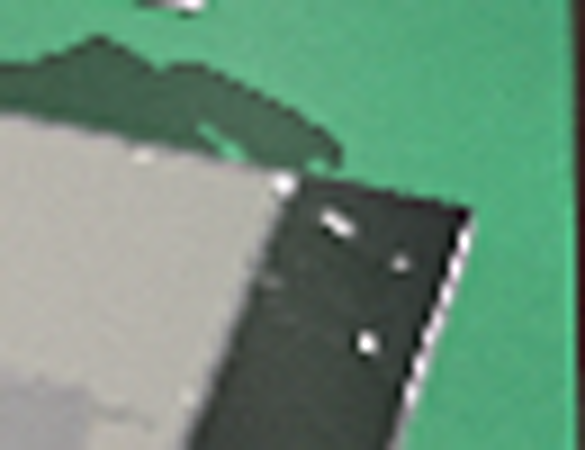

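Marks 0 and 10 sit where predicted. The white pointer runs from (320,210) to (352,235), on the mark-6 side. I'll check it again from the top once the arm is out of the way.

arm_command(
  steps=[
    [-3, 0.3, 0, 0, 0, -2],
    [-7, 0.7, 0, 0, 0, -4],
    [-11, 1.1, 0, 0, 0, -6],
    [-15, 1.5, 0, 0, 0, -8],
    [-19, 1.9, 0, 0, 0, -10],
    [-23, 2.3, 0, 0, 0, -12],
    [-27, 2.6, 0, 0, 0, -15],
    [-31, 3, 0, 0, 0, -18],
    [-35, 3.4, 0, 0, 0, -20],
    [-39, 3.8, 0, 0, 0, -22],
    [-43, 4.2, 0.5, 0, 0, -25.5],
    [-47.2, 4.6, 1.3, 0, 0, -25.5],
  ],
)

```text
t: 6.2
eef_pos: [521.3, 163.4, 419.5]
tcp_rot: [3.14, -0.0, -1.376]
ft_force: [1.3, -0.4, -0.1]
opening: 0.527
```

Run:
```python
from h import *
a=snap('top','t4r.png');b=snap('side','s4r.png')
g=lambda c:np.clip(255*(c[...,::-1]/255.)**0.6,0,255).astype(np.uint8)
r=cv2.resize(g(a[228:254,432:462]),None,fx=12,fy=12,interpolation=cv2.INTER_CUBIC)
s=cv2.resize(b[200:280,230:340,::-1],None,fx=3.8,fy=3.8,interpolation=cv2.INTER_CUBIC)
o=np.zeros((320,790,3),np.uint8); o[:312,:360]=r; o[:304,370:788]=s; cv2.imwrite('pics/c4.png',o)
print([((u-431.5)*12,(v-227.5)*12) for u,v in [proj(mt,[447+q*np.cos(np.radians(-14.5)),-306.5+q*np.sin(np.radians(-14.5)),51]) for q in(-16,0,16)]])
print(state()['eef_pos'])
```

```text
[(np.float64(186.19632822451354), np.float64(244.34769432407177)), (np.float64(202.26726968414482), np.float64(176.78779947102532)), (np.float64(218.3038359818438), np.float64(109.37575625195666))]
[521.41093471 165.76439771 417.8941503 ]
```

View pics/c4.png

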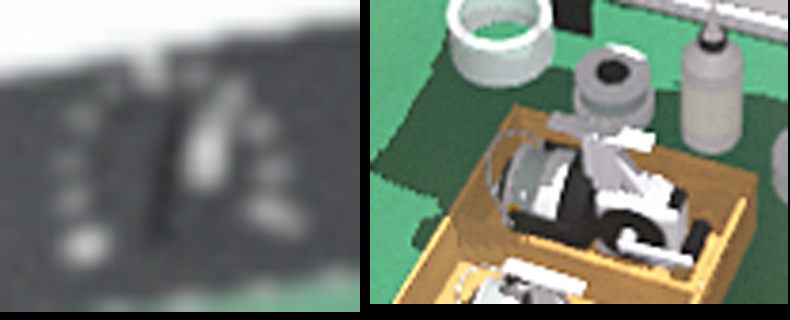

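The pointer in the top view runs from about (205,180) to (215,118), close to the predicted line (202,177) to (218,109). I'll put a number on it and recompute the reel foot's position.

Run:
```python
from h import *
a=cv2.imread('pics/raw_t4r.png',0).astype(float)
print(a[234:246,444:454].astype(int))
for r0 in(237,238):
  pts=[]
  for v in range(r0,244):
    w=np.clip(a[v,446:453]-a[v,446:453].min()-15,0,None); pts.append((v,(w*np.arange(446,453)).sum()/w.sum()))
  pts=np.array(pts); k=np.polyfit(pts[:,0],pts[:,1],1)
  P=[onz(mt,np.polyval(k,v),v,51) for v in(237,243)]; print(pts.round(1).tolist(),np.degrees(np.arctan2(*(P[0]-P[1])[1::-1])))
goto(521,163,266,-79)
```

```text
[[114 100  63  66  75  59  54  60  50  35]
 [ 74  68  47  47  55  55  76  89  64  37]
 [ 38  39  32  34  47  65  91  92  68  44]
 [ 33  30  25  32  63  92 101  81  64  61]
 [ 36  31  22  39  85 119 111  74  72  86]
 [ 35  27  21  56 122 155 120  64  60  73]
 [ 33  23  23  70 145 173 121  51  39  49]
 [ 29  22  30  77 142 161 112  47  37  55]
 [ 29  18  28  69 120 136  90  41  42  64]
 [ 29  19  26  51  77  83  57  36  38  55]
 [ 28  18  25  33  41  40  35  35  50  74]
 [ 25  21  27  34  35  31  33  41  61  99]]
[[237.0, 450.0], [238.0, 449.7], [239.0, 449.2], [240.0, 448.8], [241.0, 448.7], [242.0, 448.7], [243.0, 448.6]] -14.510781351049006
[[238.0, 449.7], [239.0, 449.2], [240.0, 448.8], [241.0, 448.7], [242.0, 448.7], [243.0, 448.6]] -13.069464553062089
shift cm [ 0.27  0.03 15.19] rot [0.24 0.04 0.25] rows 3.7053624225613073 0.05024115731280166
```

Dial bar is at -14.5°, the target. Now descend to the reel.

arm_command(
  steps=[
    [0, 0, 3, 0, 0, 0],
    [0, 0, 6, 0, 0, 0],
    [0, 0, 9, 0, 0, 0.5],
    [0, 0, 11, 0, 0, 0.5],
    [0, 0, 12, 0, 0, 0.5],
    [0, 0, 12, 0, 0, 0.5],
    [0, 0, 12, 0, 0, 0.5],
    [0, 0, 12, 0, 0, 0.5],
  ],
)

```text
t: 6.97
eef_pos: [521.7, 161.2, 301.8]
tcp_rot: [-3.14, -0.0, -1.388]
ft_force: [-0.4, 0.0, 0.0]
opening: 0.524
```

```bash
python3 -c "
from h import *
snap('side','s5.png',(230,180,340,280),5)
goto(521,163,268,-79)
print([[(q-o)*5 for q,o in zip(proj(ms,p),(230,180))] for p in ([521,163,110],state()['eef_pos']-[0,0,190])])
"
```

```text
shift cm [-0.19  0.04  3.41] rot [-0.1  -0.01 -0.53] rows 0.8321434363099376 0.07760649113021559
[[np.float64(302.86765091112443), np.float64(273.113334829776)], [np.float64(303.4537917990352), np.float64(267.2520874213956)]]
```

View pics/s5.png

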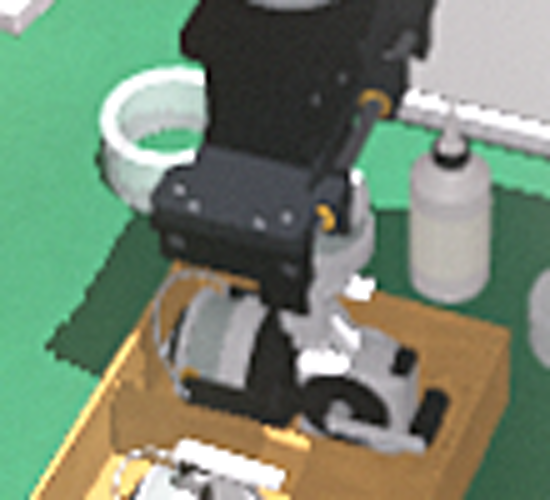

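The near finger is in front of the foot, with the foot's rear end visible at (360,288), so the gripper straddles the stem as planned. Next: descend 34 mm, correct by 2 mm and close.

arm_command(
  steps=[
    [-0.1, 0, 1, 0, 0, 0],
    [-0.1, 0, 2, 0, 0, 0],
    [-0.1, 0, 3, 0, 0, 0],
    [-0.1, 0, 3.4, 0, 0, 0],
    [-0.1, 0, 3.4, 0, 0, 0],
    [-0.1, 0, 3.4, 0, 0, 0],
  ],
)

```text
t: 7.52
eef_pos: [521.3, 162.3, 266.5]
tcp_rot: [3.141, -0.0, -1.388]
ft_force: [-0.1, 0.2, -0.7]
opening: 0.526
```

arm_command(
  steps=[
    [0, 0, 0, 0, 0, 0],
    [0, 0, 0, 0, 0, 0],
    [0, 0, 0, 0, 0, 0],
    [0, 0, 0, 0, 0, 0],
    [0, 0, 0, 0, 0, 0],
    [0, 0, 0, 0, 0, 0],
    [0, 0, 0, 0, 0, 0],
    [0, 0, 0, 0, 0, 0],
  ],
  jaw=0,
)

```text
t: 8.18
eef_pos: [521.3, 162.3, 267.0]
tcp_rot: [-3.142, -0.0, -1.388]
ft_force: [-0.3, 0.3, -0.6]
opening: 0.142
```

arm_command(
  steps=[
    [0, 0, -0.5, 0, 0, 0],
    [0, 0, -1.5, 0, 0, 0],
    [0, 0, -3, 0, 0, 0],
    [0, 0, -5, 0, 0, 0],
    [0, 0, -7, 0, 0, 0],
    [0, 0, -9, 0, 0, 0],
    [0, 0, -11, 0, 0, 0],
    [0, 0, -13, 0, 0, 0],
    [0, 0, -15, 0, 0, 0],
    [0, 0, -17, 0, 0, 0],
    [0, 0, -18, 0, 0, 0],
    [0, 0, -18, 0, 0, 0],
  ],
)

```text
t: 9.18
eef_pos: [521.0, 162.3, 449.4]
tcp_rot: [-3.138, -0.0, -1.388]
ft_force: [-0.0, 0.3, -3.4]
opening: 0.146
```

arm_command(
  steps=[
    [0, 0, -1, 0, 0, 0],
    [0, 0, -1, 0, 0, 0],
    [0, 0, -1, 0, 0, 0],
    [0, 0, -1, 0, 0, 0],
  ],
)

```text
t: 9.52
eef_pos: [521.3, 162.3, 456.1]
tcp_rot: [3.14, -0.0, -1.388]
ft_force: [0.7, 0.3, -3.4]
opening: 0.149
```

```bash
python3 -c "
from h import *
snap('side','s6.png',(180,60,380,260),3)
s=state();print(s['ft_force'],s['opening'],s['eef_pos'],s['moment'])
goto(575,-199.5,457,-80.5)
"
```

```text
[-0.53415683  0.24193739 -4.44007175] 0.14282844266114345 [521.29647265 162.29990644 456.1226449 ] [-0.01110068  0.03052404  0.01255635]
shift cm [36.55  1.29 -0.08] rot [ 0.08 -0.01  0.97] rows 8.921096750097984 0.13903124719309867
```

View pics/s6.png

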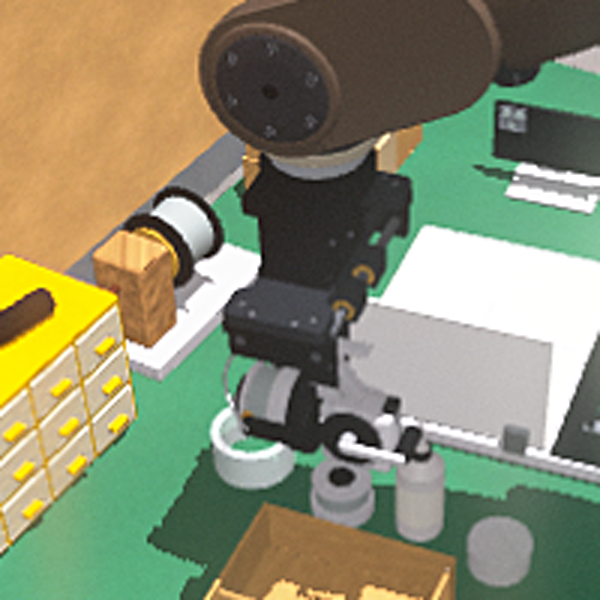

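The reel hangs upright in the gripper, clear of the tray, with its crank at about (375,445) in the crop. Next: across to the cross at height.

arm_command(
  steps=[
    [1, 0, 0, 0, 0, 0],
    [3, 0.1, 0, 0, 0, 0],
    [6, 0.2, 0, 0, 0, 0],
    [9, 0.3, 0, 0, 0, 0.2],
    [12, 0.4, 0, 0, 0, 0.3],
    [15, 0.5, 0, 0, 0, 0.4],
    [18, 0.6, 0, 0, 0, 0.5],
    [21, 0.7, 0, 0, 0, 0.6],
    [24, 0.8, 0, 0, 0, 0.7],
    [27, 0.9, 0, 0, 0, 0.8],
    [30, 1, 0, 0, 0, 0.9],
    [32, 1.1, 0, 0, 0, 1],
  ],
)

```text
t: 10.57
eef_pos: [568.6, -157.5, 456.4]
tcp_rot: [3.141, -0.0, -1.407]
ft_force: [0.3, 0.7, -3.8]
opening: 0.145
```

arm_command(
  steps=[
    [1.5, 0, 0, 0, 0, 0],
    [3, 0.1, 0, 0, 0, 0],
    [4, 0.2, 0, 0, 0, 0],
    [4.5, 0.2, 0, 0, 0, 0],
    [4.5, 0.2, 0, 0, 0, 0],
    [4.5, 0.2, 0, 0, 0, 0],
    [4.5, 0.2, 0, 0, 0, 0],
  ],
)

```text
t: 11.15
eef_pos: [574.0, -198.2, 457.1]
tcp_rot: [-3.142, 0.0, -1.405]
ft_force: [0.2, 0.4, -2.8]
opening: 0.143
```

```bash
python3 -c "
from h import *
s=state();print(s['opening'],s['eef_pos'],np.degrees(s['tcp_rot']))
goto(575,-199.5,303,-80.5)
"
```

```text
0.14324512642410636 [ 574.02894346 -198.23634221  457.0613661 ] [-1.79996901e+02  5.39263761e-03 -8.04751890e+01]
shift cm [ 0.14 -0.07 15.41] rot [-0.    0.01  0.02] rows 3.757795332597205 0.0036540732858386738
```

arm_command(
  steps=[
    [0.1, 0, 1, 0, 0, 0],
    [0.1, 0, 3, 0, 0, 0],
    [0.1, -0.1, 5, 0, 0, 0],
    [0.1, -0.1, 7, 0, 0, 0],
    [0.1, -0.1, 9, 0, 0, 0],
    [0.1, -0.1, 11, 0, 0, 0],
    [0.1, -0.1, 13, 0, 0, 0],
    [0.1, -0.1, 14.5, 0, 0, 0],
    [0.1, -0.1, 15.3, 0, 0, 0],
    [0.1, -0.1, 15.3, 0, 0, 0],
    [0.1, -0.1, 15.3, 0, 0, 0],
    [0.1, -0.1, 15.3, 0, 0, 0],
  ],
)

```text
t: 12.15
eef_pos: [575.4, -199.8, 304.9]
tcp_rot: [-3.14, -0.001, -1.405]
ft_force: [0.3, -0.7, -2.6]
opening: 0.143
```

Run:
```python
from h import *
s=state();print(s['opening'],s['eef_pos'],np.degrees(s['tcp_rot']),s['ft_force'])
a=snap('top','t7.png');b=snap('side','s7.png')
p=cv2.resize(a[140:270,340:480,::-1],None,fx=2.8,fy=2.8,interpolation=cv2.INTER_CUBIC)
q=cv2.resize(b[80:210,270:410,::-1],None,fx=2.8,fy=2.8,interpolation=cv2.INTER_CUBIC)
cv2.imwrite('pics/c7.png',np.hstack([p,q]))
```

```text
0.1432170242576523 [ 575.4179179  -199.83649951  304.87055982] [-1.79929713e+02 -5.25112368e-02 -8.05121801e+01] [ 0.26956388 -0.70130964 -2.56857056]
```

View pics/c7.png

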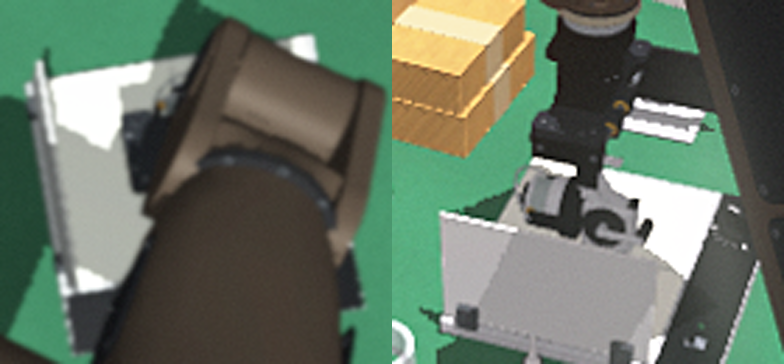

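The reel is over the plate near its middle, clear of the backdrop, and looks upright in the side view. The foot's rear end is at about (615,162). One numeric check of the foot's position, then a few hold rows.

Run:
```python
from h import *
for t,y,(u,v),z in(([521.3,162.3],10.5,(180+362/3,60+348/3),299),([575.4,-199.8],9.5,(270+(619-392)/2.8,80+162/2.8),148)):
  d=onz(ms,u,v,z)[:2]-t; y=np.radians(y); print('rear end of foot in reel axes',d@[np.cos(y),np.sin(y)],d@[-np.sin(y),np.cos(y)])
```

```text
rear end of foot in reel axes -28.318103722700776 -0.926046020479635
rear end of foot in reel axes -32.05580097341246 0.7623500477767703
```

arm_command(
  steps=[
    [0, 0, 0.1, 0, 0, 0],
    [0, 0, 0.1, 0, 0, 0],
    [0, 0, 0.1, 0, 0, 0],
    [0, 0, 0.1, 0, 0, 0],
    [0, 0, 0.1, 0, 0, 0],
    [0, 0, 0.1, 0, 0, 0],
    [0, 0, 0.1, 0, 0, 0],
    [0, 0, 0.1, 0, 0, 0],
  ],
)

```text
t: 12.92
eef_pos: [575.2, -199.9, 303.0]
tcp_rot: [-3.142, -0.0, -1.405]
ft_force: [0.6, -0.4, -3.3]
opening: 0.148
```

```bash
python3 -c "
from h import *
s=state();print(s['qvel'].round(4),s['opening']);print(job_done())"
```

```text
[-0.     -0.0002  0.0001 -0.0018 -0.0005  0.0015] 0.14814683663326775
the job is handed in; nothing more can be done
None
```

I set the dimmer to 6 and released it. I then lifted the larger reel by its stem and carried it high over the things on the bench. I handed the job in with the reel held still over the cross. No verdict was reported.

**Last checks:**
- **Dimmer:** the top camera showed the pointer at -13.1° to -14.5° in the world frame, against a target of -14.5°. That is well inside the ±8° allowed.
- **Position:** the tool (TCP) was at (575.2, -199.9) mm and the cross was measured at about (575, -199.5) mm.
- **Height:** the underside is about 16 mm above the plate. I worked this out from the height at which I gripped the reel rather than measuring it directly.
- **Orientation:** the tool is vertical. The reel's spool axis is at about 9.5° in the world frame. The table's own readings ranged from 8.9° to 10.0°, and I used 9.5°.
- **Grip:** the fingers were about 14 mm apart on the stem, as expected. The arm was still, and the force readings showed no sign of a knock.

**Small disagreements:**
- The foot's rear end measured 28 mm and then 32 mm behind the grip in two pictures; about 34 mm was expected if the grip was centred on the foot. That is blur-level scatter, and I corrected nothing for it.
- The top and side cameras disagreed by a few degrees on the reel's heading in the tray (9° and 14°), and I relied on the fingers to square it up.

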